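Refit the hotplate knob and turn the wax heat down

ROBOT

A 7-joint arm with a two-finger parallel gripper is mounted at the origin on the work surface. World frame = base frame: x ahead of the robot, y to its left, z up, the work surface at z = 0. Lengths are in m, angles in rad, forces in N, time in s.
With the tool pointing down it reaches from about 0.4 to 0.875 m from the base axis. Payload 4.4 kg.
Tool frame: the origin (TCP) lies on the centre line of the jaws, within the pads' length; the fingertips stand env.tip_extent ahead of it and the grasp point (between the pads) lies 11 mm behind it (env.tip_extent is the distance from the TCP to the fingertips, in m); z points along the fingers, y is the line along which they close (so a half turn about z gives the same grasp; the last joint's range is limited). The gripper opens to 85 mm and grips with 20 to 120 N. Pads are 22 mm wide; open, the fingers measure 114 mm over their backs; the gripper's body (76 mm by 85 mm) begins 54 mm behind the grasp point. The pads swing forward as they close: fully open they stand 13 mm farther back than shut.
Start: joints at [-1.248, 0.628, 0.038, 1.517, -0.027, 0.996, -0.02], TCP at [0.246, 0.602, 0.239] pointing down, gripper open.
Joint ranges: [-3.06, 3.06], [-0.37, 2.12], [-1.25, 1.32], [0.18, 2.47], [-1.1, 4.24], [0.23, 1.98], [-2.94, 2.94]. Speed limits (rad/s): [2.57, 2.57, 3.14, 3.14, 3.14, 3.14, 3.14].

INTERFACE

Orientations are given as a unit quaternion [x, y, z, w].
In Python, from bench import monitor, imaging, env, trace gives the robot as it stands.
- The arm moves only by the tool servo_tool, never from a script. Its argument "motion" is a list of rows, each a list of 7 numbers: the shift along the tool's x, y, z in units of 15 cm (1.0 is 15 cm), then the turn, a rotation vector about the tool's x, y, z in units of 30 degrees (1.0 is 30 degrees), then the closure, from -1 (fully open) to 1 (shut), so that 0 is half open. A call has 1 to 10 rows; each row is the pose to reach, as a shift and turn from the pose commanded when the call began, along the tool's axes at that moment; what a row does not reach only later rows make up. A row lasts 1/8 s, in which the tool goes at most 62.5 mm and 10.7 degrees, less where a joint would pass 70% of its speed; a pose out of reach is approached as far as the arm can. A call with a number of a shift or a turn outside -1 to 1 is refused whole. A call with a gripper value outside its range is refused whole. The fingers move at their own pace and stop on an object; "squeeze" is the grip in N (left out, the last holds). Time passes only in rows, so rows that repeat a pose let the fingers close. It gives the time, the measured TCP pose, the force, the opening and the grip force at its end, in the units of the state.
- monitor.sense(): the state, without advancing time (a new reading comes with each control period).
- imaging.camera(name): name is "scene" or "top" or "wrist"; returns (picture, depth): 420x560x3 uint8, red, green, blue; 420x560 float32, m along the optical axis (not along the pixel's ray), 0 where there is no reading.
- imaging.camera_model(name): a dict with "fx", "fy", "cx", "cy" (pixels), "k1" (the pictures are not rectified: a ray, as slopes to the right and down, at radius r is drawn at 1 + k1 r^2 times it, then the intrinsics apply), "world_from_camera" (4x4, takes a point from camera to world coordinates); the wrist camera has in their place "tool_from_camera" (4x4, takes a point from camera to tool coordinates, whose origin is the TCP and whose axes are the flange's). Camera axes: x right, y down, z forward; pixel columns grow to the right and rows downward; lengths in m; the calibration is good to about 2 mm. A picture is of the moment at which its call begins: read the wrist's pose just before it. camera_model takes no time and is no camera call.
- env.finish_job(): hands the job in; it is judged then, once.
Trained networks look in the newest picture that a camera, given by its name, has taken for a name from the list of things; names that differ only in an ending like _2 or _b are one class to them, and where a whole thing is asked for, a point or a joint stands for the part that bears it (a point fixed in the world has none). Each returns a list of dicts, best first, with "p" (0 to 1); they miss things now and then, are a little off and sometimes report something else, mostly with a low value. They report only what shows in the picture. A call takes as long as a camera call. They do not tell look-alikes from the thing itself.
- trace(camera, query): "pixels" (420x560 bool, what is visible of it) and "rect" ([centre column, centre row, width, height] in pixels, round what is visible of it).
The state is a dict: "t": time; "joint_positions": joint angles; "qvel": joint speeds; "joint_efforts": joint torques, N m; "tcp_pos": TCP position; "orientation": TCP orientation; "wrist_force": force on the tool from outside, world axes, zero at the start; "wrist_torque": the same for the moment, N m; "opening": finger opening in m; "grasp_force": force on a finger pad.
Only numpy, scipy, OpenCV 4.12 (cv2) and the standard library are available. Lean on these libraries where they do the work, as an engineer would, in place of code of your own. Each camera call takes 0.05 s, during which the arm holds its last target. There are 200 camera calls.

TASK

The red knob has come off one of the two wax hotplates, which was left turned up too high. Put the knob back on that hotplate's bare spindle with its flat bore lined up to the spindle's flat and press it down until it snaps fully home; then use it to turn the heat down until its white pointer is on the yellow dot, and let go. Leave the wax pots, the other hotplate and the things on the bench as they are.

Things in the scene. Friction and masses are not known exactly. Their poses are not given: they have to be found in the camera images.
- knob: the loose red knob, 64 mm across, 46 mm high, about 90 g, standing bore down on the table. Origin: centre of its flat underside; z up the axis; +x towards the white pointer end. A D-shaped bore opens in the underside on the axis: 19 mm diameter, 20 mm deep, its flat 4.5 mm from the axis on the pointer (+x) side. Skirt 64 mm wide up to 10 mm height, hub about 50 mm wide up to 23 mm
- knob_grip (a point): centre of the knob's straight grip bar, on its axis 36 mm above its underside; axes as the knob's. The bar is 60 mm long (x), 18 mm wide (y, pinch it across this), from 23 to 46 mm above the underside, sides upright. A white line runs along its top from the centre to the pointer end (+x) and down that end
- spindle_seat (a point): bare spindle of the hotplate whose knob is missing: brass D-shaft, 18 mm diameter, standing 18 mm up from a dark 36 mm collar that turns with it. Point: on the axis at the collar's top, 73 mm above the table, where the knob's underside rests when home. z up; +x square out of the shaft's flat, 4 mm from the axis; a white index line on the collar lies on that side. Knob x goes along this x
- spindle_tip (a point): top centre of the bare spindle, 18 mm above its seat, top edge chamfered 1.8 mm; axes as the seat's. The flats must match within about 0.1 rad to slip on (up to 0.3 the spindle is dragged round into line). Two sprung steel balls stand 2.5 mm out of the shaft's sides, 7 mm above the seat: the knob meets them 10 mm short of home, needs 7 to 14 N to pass them, then snaps home from about 6 mm short
- spindle (a joint): angle of the bare spindle (rad): 0 = off, the flat facing the back of its hotplate (away from the robot); grows clockwise seen from above, to a stop at 4.7. It turns stiffly (0.04 N m), stays where left, and starts between 2.2 and 2.95. The yellow dot is at 1.571: down is anticlockwise from above. The fitted knob has up to 0.2 rad of play on it, so go by the knob's pointer
- melt_mark (a point): the yellow painted dot, 10 mm across, on the black control deck of the hotplate with the bare spindle, 40 mm from the spindle's axis, to the right of it as seen from the robot
- hotplate_a: the hotplate with the bare spindle, left or right of the other: fixed white box 280 (x) by 240 (y) by 70 mm high, iron plate 156 mm wide on top (to 82 mm), black control deck along its front (robot side). Origin: centre of its underside; x to the back, y to its left, z up. Spindle axis at x = -90, y = 0; centre of the iron plate at x = +45 mm; the pot's wall is 65 mm behind the spindle's axis
- other_knob (a joint): angle of the knob fitted on the other, identical hotplate (rad): 0 = off, as it starts and must stay
- hotplate_b: the other hotplate, same shape, with its red knob in place (top of the knob 119 mm above the table); origin as for the first
- pot_a: blue pot of cold, solid cream wax standing on the plate of the hotplate with the bare spindle: 140 mm diameter, 85 mm high, two side handles reaching 96 mm from its axis, 0.9 kg; origin: centre of its underside, 82 mm above the table
- pot_b: aluminium wax pot of the same shape on the other hotplate; origin: centre of its underside
- mug: white mug, 80 mm across, 85 mm high, on the table; origin: centre of its underside
- bead_bowl: wooden bowl of clay beads, 120 mm across, 42 mm high, on the table; origin: centre of its underside
- stamp: copper printing stamp 100 by 90 mm, 72 mm high with its bow handle, on the table; origin: centre of its underside
- brush_jar: green glass jar of brushes, 80 mm across, 105 mm high, brushes to 210 mm, on the table; origin: centre of its underside
- wax_block: cream slab of wax, 140 by 90 by 30 mm with a thinner piece on it, 42 mm high, on the table; origin: centre of its underside
Mind the look-alikes: they are no part of the job. Of the things like the knob, leave any that is blue; of the rest the smaller one is meant.

How it is judged:
By the outcome, as a careful person would: the job done as asked, in the order asked, and still so for the second after the job is handed in, with the robot touching nothing.
It also fails if it takes over 58 s, if anything falls off the work surface, if the arm or the gripper's body presses on something with over 40 N, if the wrist force passes 120 N, or if a joint passes its speed limit or range.

## Working session

There is one attempt and no reset: what is moved stays moved. The work goes in short steps, Python scripts to look and compute and a tool call to move; the robot and the scene stay as the last step left them, time stands still between calls to the robot, and variables do not carry over. Pictures are saved under pics/ and viewed, at most 10 in all, crops included, and the job is handed in when it is done.

Besides the shell and the picture viewer there is one more tool, called after "Call:" as a command line: name --pt "numbers of a row" for each row, then --argument value for the rest. servo_tool: Moves the arm, as the interface text tells. Its arguments: {"type":"object","properties":{"motion":{"type":"array","items":{"type":"array","items":{"type":"number","minimum":-1,"maximum":1}}},"squeeze":{"type":"number"}},"required":["motion"]}

```bash
mkdir -p pics; ls
cat > h.py <<'E'
import numpy as np, cv2
from scipy.spatial.transform import Rotation as R
from bench import monitor, imaging, env, trace
def T_of(s):
    T=np.eye(4);T[:3,:3]=R.from_quat(s["orientation"]).as_matrix();T[:3,3]=s["tcp_pos"];return T
def snap(name,save=None):
    s=monitor.sense();im,d=imaging.camera(name);m=imaging.camera_model(name)
    W=np.array(m["world_from_camera"]) if "world_from_camera" in m else T_of(s)@np.array(m["tool_from_camera"])
    if save: cv2.imwrite("pics/"+save,im[:,:,::-1])
    return im,d,m,W
def rays(px,m):
    px=np.atleast_2d(np.array(px,float))
    q=np.c_[(px[:,0]-m["cx"])/m["fx"],(px[:,1]-m["cy"])/m["fy"]]
    u=q.copy()
    for _ in range(20): u=q/(1+m["k1"]*(u**2).sum(1,keepdims=True))
    return np.c_[u,np.ones(len(u))]
def onplane(px,m,W,z):
    r=rays(px,m)@W[:3,:3].T; o=W[:3,3]
    return o+r*((z-o[2])/r[:,2:])
def bydepth(px,d,m,W):
    px=np.atleast_2d(px).astype(int); z=d[px[:,1],px[:,0]]
    return (rays(px,m)*z[:,None])@W[:3,:3].T+W[:3,3]
def proj(P,m,W):
    p=(np.atleast_2d(P)-W[:3,3])@W[:3,:3]; u=p[:,:2]/p[:,2:]
    u=u*(1+m["k1"]*(u**2).sum(1,keepdims=True)); return u*[m["fx"],m["fy"]]+[m["cx"],m["cy"]]
E
python3 - <<'E'
from h import *
print(env.tip_extent, monitor.sense())
for c in("scene","top"):
    im,d,m,W=snap(c,c+"1.png"); print(c,W.round(3).tolist(),m["fx"],m["k1"])
    for q in("knob","spindle_tip","hotplate_a","other_knob","pot_a"):
        for r in trace(c,q)[:4]:
            P=bydepth(np.argwhere(r["pixels"])[:,::-1],d,m,W)
            print(q,round(r["p"],2),np.round(r["rect"]),np.median(P,0).round(3),P.min(0).round(3),P.max(0).round(3))
E
```

```text
pics
0.008 {'t': 0.0, 'joint_positions': array([-1.24779908,  0.62932992,  0.03841122,  1.5183849 , -0.02697978,
        0.99630083, -0.01999589]), 'qvel': array([-3.99160547e-04, -1.55620038e-03, -1.83069716e-03,  1.69650473e-03,
        2.25274084e-05, -1.25758261e-03, -6.17505262e-04]), 'joint_efforts': array([-1.18146450e-03, -5.63382411e+01,  1.22660592e+00, -1.93435907e+01,
        1.12046339e-02,  1.04527056e-02, -1.48359140e-05]), 'tcp_pos': array([0.24612677, 0.60093036, 0.23839362]), 'orientation': array([ 1.93157008e-01,  9.81167398e-01, -9.37184114e-04, -1.72466044e-04]), 'wrist_force': array([ 0.37758441,  0.73116759, -0.24764111]), 'wrist_torque': array([-0.01913927,  0.03120856, -0.00447106]), 'grasp_force': 0.0, 'opening': 0.08553352843400616}
scene [[0.056, 0.815, -0.576, 1.534], [0.998, -0.043, 0.036, -0.063], [0.005, -0.577, -0.817, 1.44], [0.0, 0.0, 0.0, 1.0]] 510.04536989028713 -0.010204916449823196
knob 0.9 [319. 197.  25.  24.] [0.498 0.118 0.028] [ 0.431  0.079 -0.007] [0.528 0.164 0.067]
knob 0.81 [283. 173.  18.  25.] [ 0.381 -0.003  0.022] [ 0.323 -0.033 -0
[... 1412 characters left out ...]
97 [209. 171.  88.  96.] [0.673 0.169 0.071] [ 0.429 -0.029 -0.005] [0.885 0.331 1.203]
hotplate_a 0.72 [323. 173.  96. 103.] [ 0.675 -0.141  0.071] [ 0.429 -0.303 -0.003] [ 0.882 -0.02   1.203]
hotplate_a 0.48 [317. 196.   6.   6.] [ 0.639 -0.142  0.075] [ 0.429 -0.156  0.067] [ 0.656 -0.029  1.203]
other_knob 0.89 [205. 195.  20.  24.] [0.634 0.191 0.098] [ 0.429 -0.029  0.074] [0.666 0.226 1.203]
other_knob 0.6 [207. 146.  62.  57.] [0.775 0.187 0.132] [ 0.429 -0.029  0.009] [0.909 0.297 1.203]
pot_a 0.76 [332. 148.  70.  60.] [ 0.776 -0.172  0.132] [ 0.429 -0.276  0.064] [ 0.846 -0.029  1.203]
pot_a 0.66 [207. 147.  61.  55.] [0.776 0.187 0.132] [ 0.429 -0.029 -0.002] [0.903 0.326 1.203]
```

Run:
```python
import cv2
a=cv2.imread("pics/top1.png")[110:320,140:400]; cv2.imwrite("pics/top1c.png",cv2.resize(a,None,fx=2.85,fy=2.85,interpolation=cv2.INTER_CUBIC))
```

```text
(no output)
```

View pics/top1c.png

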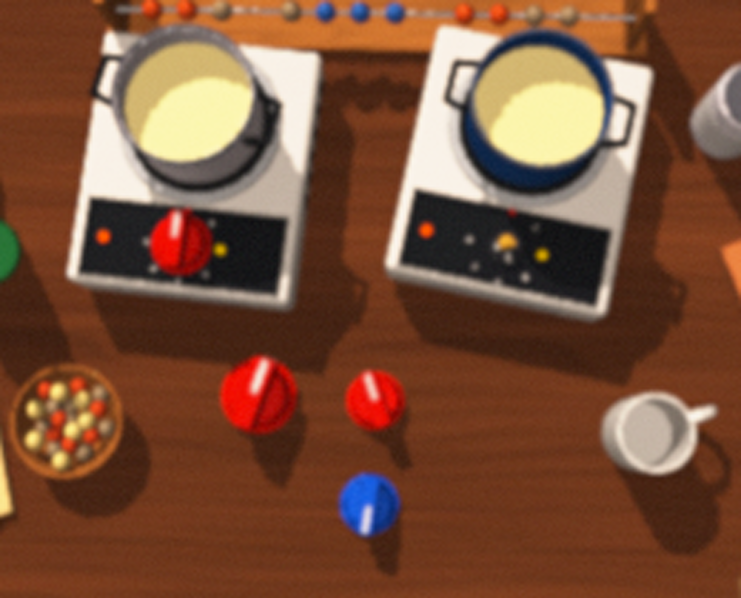

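The small red knob (crop 375,400) sits between the bigger red look-alike (258,395) and the blue one. The bare spindle (508,242) is on the right hotplate under the blue pot, with its yellow dot at (542,255).

```bash
cat >> h.py <<'E'
def plan(pos,yaw,rows=True):
    "tool pointing down, tool x at given yaw; from the current pose"
    s=monitor.sense();T=T_of(s);G=np.eye(4)
    c,n=np.cos(yaw),np.sin(yaw);G[:3,:3]=np.array([[c,n,0],[n,-c,0],[0,0,-1]]);G[:3,3]=pos
    D=np.linalg.inv(T)@G
    print("now",T[:3,3].round(4),"yaw",round(np.arctan2(T[1,0],T[0,0]),4),"q7",s["joint_positions"][6].round(3),"t",s["t"])
    print("shift",(D[:3,3]/.15).round(3),"turn",(R.from_matrix(D[:3,:3]).as_rotvec()/np.radians(30)).round(3))
E
python3 - <<'E'
from h import *
m=imaging.camera_model("wrist"); print(np.round(m["tool_from_camera"],3).tolist(),m["fx"])
plan([0.478,-0.011,0.24],3.44)
E
```

```text
[[-0.0, -0.952, -0.307, 0.079], [1.0, -0.001, 0.0, -0.001], [-0.001, -0.307, 0.952, -0.133], [0.0, 0.0, 0.0, 1.0]] 342.9007289208125
now [0.2464 0.6015 0.2393] yaw 2.7528 q7 -0.02 t 0.6
shift [-2.977 -3.193 -0.005] turn [ 0.    -0.    -1.312]
```

Call:
servo_tool --pt "-0.25 -0.27 0 0 0 0 -1" --pt "-0.5 -0.53 0 0 0 0 -1" --pt "-0.75 -0.8 0 0 0 0 -1" --pt "-0.99 -1 0 0 0 0 -1"

```text
t: 1.1
tcp_pos: [0.3274, 0.4043, 0.2396]
orientation: [0.193, 0.981, -0.0, 0.0]
wrist_force: [0.6, -0.7, 0.0]
opening: 0.0857
grasp_force: 0.0
```

Call:
servo_tool --pt "-0.25 -0.27 0 0 0 0 -1" --pt "-0.5 -0.53 0 0 0 0 -1" --pt "-0.75 -0.8 0 0 0 0 -1" --pt "-0.99 -1 0 0 0 0 -1"

```text
t: 1.6
tcp_pos: [0.4079, 0.2092, 0.2396]
orientation: [0.194, 0.981, 0.0, 0.0]
wrist_force: [0.6, -0.3, 0.6]
opening: 0.0855
grasp_force: 0.0
```

Call:
servo_tool --pt "-0.25 -0.27 0 0 0 -0.3 -1" --pt "-0.5 -0.53 0 0 0 -0.6 -1" --pt "-0.75 -0.8 0 0 0 -0.9 -1" --pt "-0.99 -1 0 0 0 -1 -1" --pt "-0.99 -1 0 0 0 -1 -1" --pt "-0.99 -1 0 0 0 -1 -1"

```text
t: 2.35
tcp_pos: [0.4878, 0.0167, 0.2393]
orientation: [-0.067, 0.998, 0.0, -0.0]
wrist_force: [0.2, 0.9, -0.2]
opening: 0.0858
grasp_force: 0.0
```

Run:
```python
from h import *
im,d,m,W=snap("wrist","w1.png")
for r in trace("wrist","knob")[:3]:
    P=bydepth(np.argwhere(r["pixels"])[:,::-1],d,m,W); top=P[P[:,2]>.038]
    print(round(r["p"],2),np.round(r["rect"]),np.median(P,0).round(3),P.min(0).round(3),P.max(0).round(3), len(top), top.mean(0) if len(top) else 0)
# white line
plan([0.478,-0.011,0.24],3.44)
```

```text
0.87 [252. 163.  58.  68.] [ 0.475 -0.007  0.022] [ 0.409 -0.043 -0.004] [0.519 0.023 0.372] 1114 [ 0.47665124 -0.00921469  0.04703392]
0.86 [370. 186.  81.  87.] [0.475 0.108 0.034] [ 0.409  0.005 -0.002] [0.523 0.159 0.372] 2278 [0.47848523 0.11466671 0.05813424]
0.8 [270.  45.  60.  78.] [ 0.368 -0.004  0.022] [ 0.335 -0.036 -0.002] [0.409 0.026 0.372] 1522 [ 0.36675303 -0.00479973  0.04615261]
now [0.4876 0.0177 0.2393] yaw -3.0047 q7 1.596 t 2.45
shift [ 0.089 -0.181 -0.004] turn [ 0.001 -0.    -0.308]
```

View pics/w1.png

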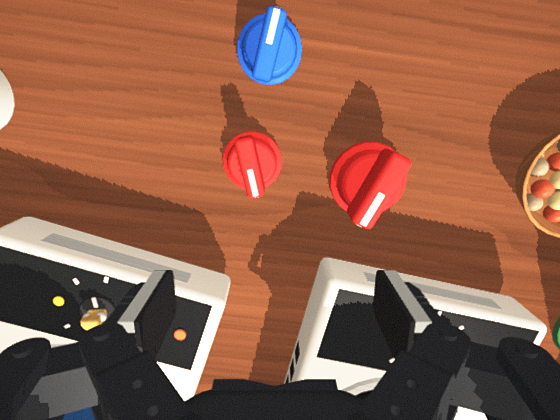

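The target knob is at about (252,163), pointer end lower at (255,195); spindle is at (93,318), its collar index line at (95,302), dot at (58,301).

```bash
cat >> h.py <<'E'
def knobpose(c="wrist",near=None,zt=.046,zwin=(.038,.054),save=None,rad=.05):
    im,d,m,W=snap(c,save)
    yy,xx=np.mgrid[:420,:560]; px=np.c_[xx.ravel(),yy.ravel()]
    P=bydepth(px,d,m,W); hsv=cv2.cvtColor(im,cv2.COLOR_RGB2HSV).reshape(-1,3).astype(int)
    ok=(np.hypot(*(P[:,:2]-near).T)<rad)&(P[:,2]>zwin[0])&(P[:,2]<zwin[1])&(d.ravel()>0)
    red=ok&(hsv[:,1]>150)&((hsv[:,0]<8)|(hsv[:,0]>172)); wh=ok&(hsv[:,1]<60)&(hsv[:,2]>150)
    h=np.median(P[red|wh,2]); Q=onplane(px[red|wh],m,W,zt)[:,:2].astype(np.float32)
    (cx,cy),(w,l),a=cv2.minAreaRect(Q); c0=np.array([cx,cy]); wc=onplane(px[wh],m,W,zt)[:,:2].mean(0)
    ang=np.radians(a) if w>l else np.radians(a+90)
    v=np.array([np.cos(ang),np.sin(ang)]); 
    if v@(wc-c0)<0: v=-v
    wq=onplane(px[wh],m,W,zt)[:,:2]; u=np.linalg.svd(wq-wc,full_matrices=False)[2][0]; u=u*np.sign(u@v)
    print("bar centre",c0.round(4),"mean",Q.mean(0).round(4),"h",h.round(4),"size",round(w,4),round(l,4),"yaw rect",np.arctan2(v[1],v[0]).round(3),"yaw white",np.arctan2(u[1],u[0]).round(3),"c->white",np.arctan2(*(wc-c0)[::-1]).round(3),red.sum(),wh.sum())
def spindle(near,c="wrist"):
    im,d,m,W=snap(c)
    yy,xx=np.mgrid[:420,:560]; px=np.c_[xx.ravel(),yy.ravel()]
    P=bydepth(px,d,m,W); hsv=cv2.cvtColor(im,cv2.COLOR_RGB2HSV).reshape(-1,3).astype(int)
    r=np.hypot(*(P[:,:2]-near).T)
    tip=(r<.022)&(P[:,2]>.084)&(P[:,2]<.098)
    Q=onplane(px[tip],m,W,.091)[:,:2].astype(np.float32); 
    print("tip z",np.median(P[tip,2]),"n",tip.sum(),"mean",Q.mean(0),"circ",cv2.minEnclosingCircle(Q))
    wh=(r<.030)&(hsv[:,1]<60)&(hsv[:,2]>150)&(P[:,2]<.082)
    n,lab,st,ce=cv2.connectedComponentsWithStats(wh.reshape(420,560).astype(np.uint8))
    for i in range(1,n): 
        g=onplane(ce[i],m,W,.073)[0]; print("white",st[i,4],ce[i].round(1),g.round(4),"r",np.hypot(*(g[:2]-near)).round(4),"ang",np.arctan2(*(g[:2]-near)[::-1]).round(3))
    ye=(r<.06)&(hsv[:,0]>20)&(hsv[:,0]<35)&(hsv[:,1]>150)&(hsv[:,2]>140)&(P[:,2]<.080)&(r>.03)
    g=onplane(px[ye],m,W,.070)[:,:2]
    if len(g): print("yellow",g.mean(0).round(4),len(g))
    return im
E
python3 - <<'E'
from h import *
knobpose(near=[.477,-.009])
spindle(np.array([.641,-.143]))
E
```

```text
bar centre [ 0.4776 -0.009 ] mean [ 0.4763 -0.0094] h 0.0443 size 0.0593 0.018 yaw rect 0.341 yaw white 0.333 c->white 0.284 894 164
tip z 0.0889975299127872 n 207 mean [ 0.63822603 -0.14207771] circ ((0.6378646492958069, -0.14154428243637085), 0.010202496312558651)
white 51 [ 92.9 301.5] [ 0.628  -0.1466  0.073 ] r 0.0135 ang -2.868
white 11 [ 84.5 313.9] [ 0.6437 -0.1552  0.073 ] r 0.0125 ang -1.357
white 46 [101.  315.3] [ 0.6432 -0.1388  0.073 ] r 0.0047 ang 1.083
yellow [ 0.6333 -0.1834] 81
```

Run:
```python
from h import *
plan([0.4773,-0.0092,0.10],3.477);plan([0.4773,-0.0092,0.034],3.477)
```

```text
now [0.4877 0.0176 0.2394] yaw -3.0043 q7 1.596 t 2.55
shift [ 0.093 -0.168  0.929] turn [ 0.001 -0.    -0.378]
now [0.4877 0.0176 0.2394] yaw -3.0043 q7 1.596 t 2.55
shift [ 0.093 -0.168  1.369] turn [ 0.001 -0.    -0.378]
```

Call:
servo_tool --pt "0.05 -0.1 0.3 0 0 -0.2 -0.7" --pt "0.093 -0.168 0.6 0 0 -0.378 -0.7" --pt "0.093 -0.168 0.9 0 0 -0.378 -0.7" --pt "0.093 -0.168 0.93 0 0 -0.378 -0.7" --pt "0.093 -0.168 0.93 0 0 -0.378 -0.7"

```text
t: 3.18
tcp_pos: [0.4781, -0.0099, 0.1005]
orientation: [-0.166, 0.986, 0.0, 0.0]
wrist_force: [0.5, -0.2, 0.0]
opening: 0.0723
grasp_force: 0.0
```

Run:
```python
from h import *
knobpose(near=[.477,-.009],save="w2.png")
plan([0.4773,-0.0092,0.034],3.477)
```

```text
bar centre [ 0.4762 -0.0103] mean [ 0.4748 -0.0108] h 0.0443 size 0.0592 0.0175 yaw rect 0.339 yaw white 0.336 c->white 0.319 2275 373
now [ 0.4787 -0.01    0.1011] yaw -2.8079 q7 1.781 t 3.225
shift [0.008 0.008 0.448] turn [-0.001  0.004 -0.003]
```

View pics/w2.png

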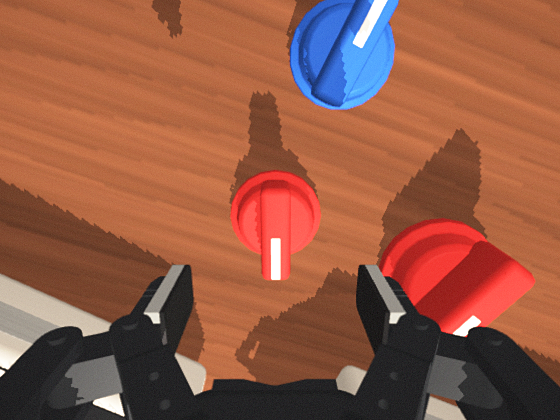

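The red knob is centred between the jaws (bar at column 276, jaw middle about 275), aligned with the fingers.

Call:
servo_tool --pt "0.012 0.003 0.2 0 0 0 -0.7" --pt "0.012 0.003 0.4 0 0 0 -0.7" --pt "0.012 0.003 0.445 0 0 0 -0.7" --pt "0.012 0.003 0.445 0 0 0 -0.7" --pt "0.012 0.003 0.445 0 0 0 1" --pt "0.012 0.003 0.445 0 0 0 1" --pt "0.012 0.003 0.445 0 0 0 1" --pt "0.012 0.003 0.445 0 0 0 1" --pt "0.012 0.003 0.445 0 0 0 1" --pt "0.012 0.003 0.445 0 0 0 1" --squeeze 60

```text
t: 4.47
tcp_pos: [0.4761, -0.0108, 0.0337]
orientation: [-0.166, 0.986, -0.0, 0.001]
wrist_force: [-1.0, -0.3, 6.3]
opening: 0.0166
grasp_force: 59.5
```

Call:
servo_tool --pt "0 0 -0.2 0 0 0 1" --pt "0 0 -0.5 0 0 0 1" --pt "0 0 -0.8 0 0 0 1" --pt "0 0 -1 0 0 0 1"

```text
t: 4.97
tcp_pos: [0.4761, -0.0108, 0.1851]
orientation: [-0.166, 0.986, -0.0, 0.001]
wrist_force: [0.1, -0.9, -1.4]
opening: 0.0168
grasp_force: 58.8
```

Call:
servo_tool --pt "-0.09 -0.33 0 0 0 0.33 1" --pt "-0.18 -0.66 0 0 0 0.66 1" --pt "-0.3 -1 0 0 0 1 1"

```text
t: 5.35
tcp_pos: [0.5675, -0.139, 0.1833]
orientation: [0.098, 0.995, 0.0, -0.0]
wrist_force: [0.7, 0.7, -1.6]
opening: 0.0168
grasp_force: 58.8
```

Call:
servo_tool --pt "0 0 0 0 0 0.33 1" --pt "0 0 0 0 0 0.66 1" --pt "0 0 0 0 0 1 1"

```text
t: 5.72
tcp_pos: [0.5668, -0.1378, 0.1827]
orientation: [0.353, 0.936, 0.0, -0.001]
wrist_force: [0.5, -0.7, -0.5]
opening: 0.0163
grasp_force: 58.9
```

Call:
servo_tool --pt "0 0 0 0 0 0.33 1" --pt "0 0 0 0 0 0.66 1" --pt "0 0 0 0 0 1 1"

```text
t: 6.1
tcp_pos: [0.5668, -0.1377, 0.1829]
orientation: [0.583, 0.813, -0.0, -0.0]
wrist_force: [-0.5, 0.1, -0.3]
opening: 0.0166
grasp_force: 58.9
```

Call:
servo_tool --pt "0 0 0 0 0 0.33 1" --pt "0 0 0 0 0 0.66 1" --pt "0 0 0 0 0 1 1"

```text
t: 6.48
tcp_pos: [0.5669, -0.1375, 0.1829]
orientation: [0.773, 0.634, -0.0, -0.0]
wrist_force: [1.3, 0.5, -0.6]
opening: 0.0165
grasp_force: 58.9
```

Call:
servo_tool --pt "0 0 0 0 0 0.33 1" --pt "0 0 0 0 0 0.66 1" --pt "0 0 0 0 0 1 1"

```text
t: 6.85
tcp_pos: [0.5669, -0.1375, 0.1828]
orientation: [0.911, 0.413, -0.0, -0.0]
wrist_force: [0.5, -0.1, -1.4]
opening: 0.0167
grasp_force: 58.9
```

Run:
```python
from h import *
s=monitor.sense(); print(s["opening"],s["grasp_force"],s["tcp_pos"])
plan([0.584,-0.168,0.184],0.45)
```

```text
0.016734092226135987 58.87267470359802 [ 0.56690516 -0.1374644   0.1828428 ]
now [ 0.5669 -0.1375  0.1828] yaw 0.8507 q7 -0.02 t 6.85
shift [-0.078  0.22  -0.008] turn [-0.002  0.     0.765]
```

Call:
servo_tool --pt "-0.03 0.1 0 0 0 0.3 1" --pt "-0.078 0.22 0 0 0 0.6 1" --pt "-0.078 0.22 0 0 0 0.765 1" --pt "-0.078 0.22 0 0 0 0.765 1"

```text
t: 7.35
tcp_pos: [0.5842, -0.168, 0.1826]
orientation: [0.974, 0.226, -0.001, -0.0]
wrist_force: [0.2, 0.8, -0.4]
opening: 0.0166
grasp_force: 58.9
```

Run:
```python
from h import *
im=spindle(np.array([.638,-.142]))
cv2.imwrite("pics/w3.png",im[:,:,::-1])
plan([0.638,-0.142,0.184],0.45)
```

```text
tip z 0.08927117444121299 n 483 mean [ 0.6428328  -0.14390214] circ ((0.6411644816398621, -0.14437034726142883), 0.008851388469338417)
white 32 [265.4 114.3] [ 0.6398 -0.1341  0.073 ] r 0.0081 ang 1.344
white 20 [294.8 121.5] [ 0.6444 -0.1543  0.073 ] r 0.0139 ang -1.091
white 3 [264.7 121.3] [ 0.6354 -0.1357  0.073 ] r 0.0069 ang 1.963
white 101 [275.3 137.2] [ 0.629  -0.1469  0.073 ] r 0.0103 ang -2.641
yellow [ 0.6332 -0.1835] 174
now [ 0.5842 -0.1679  0.1827] yaw 0.4577 q7 -0.306 t 7.4
shift [ 0.398  0.004 -0.009] turn [-0.002  0.001  0.015]
```

View pics/w3.png

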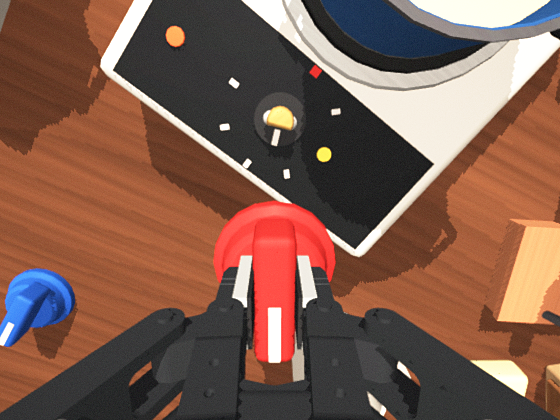

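The held knob's pointer faces down in the image; the collar's index line (276,137) nearly matches its direction. The tick ring around the spindle (280,119) is clear, so I fit a circle to it for the axis.

```bash
cat >> h.py <<'E'
def ring():
    from scipy.optimize import least_squares
    im,d,m,W=snap("wrist")
    hsv=cv2.cvtColor(im,cv2.COLOR_RGB2HSV).astype(int); yy,xx=np.mgrid[:420,:560]; px=np.c_[xx.ravel(),yy.ravel()]
    P=bydepth(px,d,m,W); r=np.hypot(P[:,0]-.64,P[:,1]+.143)
    H,S,V=hsv.reshape(-1,3).T
    mk=(r<.052)&(r>.03)&(V>140)&(P[:,2]<.08)&(P[:,2]>.06)
    n,lab,st,ce=cv2.connectedComponentsWithStats(mk.reshape(420,560).astype(np.uint8),connectivity=8)
    i=[k for k in range(1,n) if st[k,4]>=8 and st[k,4]<400]; G=onplane(ce[i],m,W,.070)[:,:2]
    f=least_squares(lambda p:np.hypot(*(G-p[:2]).T)-p[2],[.64,-.143,.04],loss="soft_l1",f_scale=.001)
    print("ring",f.x.round(4),"res",f.fun.round(4),st[i,4])
    c=f.x[:2]
    wl=(S<60)&(V>150)&(np.hypot(P[:,0]-c[0],P[:,1]-c[1])<.021)&(P[:,2]<.078)&(P[:,2]>.06)
    n,lab,st,ce=cv2.connectedComponentsWithStats(wl.reshape(420,560).astype(np.uint8)); k=1+np.argmax(st[1:,4])
    q=onplane(px[lab.ravel()==k],m,W,.073)[:,:2]; g=q.mean(0); u=np.linalg.svd(q-g,full_matrices=False)[2][0]; u*=np.sign(u@(g-c))
    print("index",st[k,4],g.round(4),"r",np.hypot(*(g-c)).round(4),"ang axis->line",np.arctan2(*(g-c)[::-1]).round(3),"line dir",np.arctan2(u[1],u[0]).round(3))
    tip=(P[:,2]>.084)&(P[:,2]<.096)&(r<.03); Q=onplane(px[tip],m,W,.091)[:,:2]; print("tip centroid",Q.mean(0).round(4))
    return c
E
python3 - <<'E'
from h import *
ring()
# held knob bar
knobpose(near=[.584,-.168],zt=.1945,zwin=(.185,.21),rad=.045)
E
```

```text
ring [ 0.6411 -0.1445  0.0391] res [ 0.     -0.0003  0.0001  0.0006 -0.0004] [ 73  52  65 178  56]
index 101 [ 0.6291 -0.147 ] r 0.0122 ang axis->line -2.936 line dir -2.895
tip centroid [ 0.6428 -0.1439]
bar centre [ 0.5851 -0.1715] mean [ 0.585  -0.1677] h 0.1933 size 0.06 0.0395 yaw rect -2.355 yaw white -2.691 c->white 2.844 4601 1573
```

```bash
cat >> h.py <<'E'
def held():
    im,d,m,W=snap("wrist"); T=T_of(monitor.sense())
    H,S,V=cv2.cvtColor(im,cv2.COLOR_RGB2HSV).reshape(-1,3).T.astype(int)
    yy,xx=np.mgrid[:420,:560]; px=np.c_[xx.ravel(),yy.ravel()]
    L=(bydepth(px,d,m,W)-T[:3,3])@T[:3,:3]
    c=((S>150)&((H<8)|(H>172)))|((S<60)&(V>150))
    k=c&(abs(L[:,0])<.045)&(abs(L[:,1])<.007)&(L[:,2]<-.008)&(L[:,2]>-.018)
    h,e=np.histogram(L[k,0],np.arange(-.04,.041,.002)); print("bar x pct",np.percentile(L[k,0],[0,1,5,95,99,100]).round(4),"top z",np.median(L[k,2]).round(4)); print(h)
    r=(S>150)&((H<8)|(H>172))&(abs(L[:,0])<.045)&(abs(L[:,1])<.012)&(L[:,2]<-.008)&(L[:,2]>-.018)
    print("bar y pct",np.percentile(L[r,1],[1,5,50,95,99]).round(4))
    sk=(S>150)&((H<8)|(H>172))&(np.hypot(L[:,0],L[:,1])<.045)&(L[:,2]>.018)&(L[:,2]<.030)
    (c0,rad)=cv2.minEnclosingCircle(L[sk][:,:2].astype(np.float32)); print("skirt",sk.sum(),np.round(c0,4),round(rad,4),"zmed",np.median(L[sk,2]).round(4),"x pct",np.percentile(L[sk,0],[98,99.5,100]).round(4))
E
python3 - <<'E'
from h import *
held()
E
```

```text
bar x pct [-0.0351 -0.0329 -0.0296  0.0218  0.0233  0.0243] top z -0.0105
[  0   0   7  70 108 120 126 127 133 127 130 136 126 137 129 133 132 132
 148 144 151 146 156 145 160 150 165 153 170 156 193 181   6   0   0   0
   0   0   0   0]
bar y pct [-0.0081 -0.0075  0.0001  0.0077  0.0084]
skirt 2668 [-0.0056  0.0001] 0.032 zmed 0.0265 x pct [0.0251 0.0257 0.0263]
```

Run:
```python
from h import *
m=imaging.camera_model("wrist"); 
def Wof(pos,yaw):
    c,n=np.cos(yaw),np.sin(yaw);T=np.eye(4);T[:3,:3]=[[c,n,0],[n,-c,0],[0,0,-1]];T[:3,3]=pos;return T,T@np.array(m["tool_from_camera"])
for f,pos,yaw in(("w1",[.4877,.0176,.2394],-3.0045),("w2",[.4784,-.01,.1008],-2.808)):
    T,W=Wof(pos,yaw)
    for z in(.010,.046):
        a=np.linspace(0,2*np.pi,200)
        im=cv2.imread(f"pics/{f}.png");H,S,V=np.moveaxis(cv2.cvtColor(im,cv2.COLOR_BGR2HSV).astype(int),2,0)
        red=((S>150)&((H<8)|(H>172))|((S<60)&(V>150))).astype(np.uint8)
        n,lab,st,ce=cv2.connectedComponentsWithStats(red,connectivity=4); cc=(276,215) if f=="w2" else (252,160)
        k=lab[cc[1],cc[0]]; px=np.argwhere(lab==k)[:,::-1]; Q=onplane(px,m,W,z)[:,:2]
        L=(np.c_[Q,0*Q[:,0]+z]-T[:3,3])@T[:3,:3]
        for s in (-1,0,1):
            pass
        lx=L[:,0];ly=L[:,1]
        print(f,z,len(px),"tool-frame x",np.percentile(lx,[0,.5,99.5,100]).round(4),"y",np.percentile(ly,[0,.5,99.5,100]).round(4))
        i=abs(ly-np.median(ly))<.005; print("   axis strip x",lx[i].min().round(4),lx[i].max().round(4))
```

```text
w1 0.01 2920 tool-frame x [-0.03   -0.0277  0.0414  0.0424] y [-0.0553 -0.0542  0.0064  0.0074]
   axis strip x -0.03 0.0424
w1 0.046 2920 tool-frame x [-0.0194 -0.0173  0.0449  0.0458] y [-0.0498 -0.0488  0.0058  0.0067]
   axis strip x -0.0194 0.0458
w2 0.01 6879 tool-frame x [-0.052  -0.0504  0.0296  0.0309] y [-0.0305 -0.0292  0.0308  0.0319]
   axis strip x -0.052 0.0309
w2 0.046 6879 tool-frame x [-0.0313 -0.0299  0.0372  0.0383] y [-0.0255 -0.0245  0.0259  0.0268]
   axis strip x -0.0313 0.0383
```

Run:
```python
from h import *
plan([0.6461,-0.1433,0.15],0.2316)
```

```text
now [ 0.5844 -0.1679  0.183 ] yaw 0.4571 q7 -0.307 t 7.55
shift [0.441 0.035 0.22 ] turn [-0.001 -0.     0.431]
```

Call:
servo_tool --pt "0.2 0.015 0 0 0 0.2 1" --pt "0.441 0.034 0 0 0 0.431 1" --pt "0.441 0.034 0.1 0 0 0.431 1" --pt "0.441 0.034 0.22 0 0 0.431 1" --pt "0.441 0.034 0.22 0 0 0.431 1"

```text
t: 8.18
tcp_pos: [0.6438, -0.1438, 0.148]
orientation: [0.993, 0.114, -0.002, -0.001]
wrist_force: [0.2, -0.0, -0.1]
opening: 0.0168
grasp_force: 58.9
```

Run:
```python
from h import *
print(monitor.sense()["wrist_force"],monitor.sense()["wrist_torque"])
held()
im,d,m,W=snap("scene"); 
a=proj([.641,-.144,.1],m,W)[0].astype(int); c=im[a[1]-35:a[1]+35,a[0]-45:a[0]+45,::-1]
b=snap("wrist")[0][:,:,::-1]
o=np.zeros((420,800,3),np.uint8); o[:373,:480]=cv2.resize(c,(480,373),interpolation=cv2.INTER_CUBIC); o[:240,480:800]=cv2.resize(b,(320,240)); cv2.imwrite("pics/s4.png",o)
plan([0.6461,-0.1433,0.125],0.2316)
```

```text
[ 0.15127906 -0.02354979 -0.09747672] [-0.05672076  0.03190387  0.02634293]
bar x pct [-0.0348 -0.0331 -0.0302  0.0203  0.022   0.0237] top z -0.0094
[  0   0  15  79 116 116 111 115 119 120 118 122 125 124 131 141 138 139
 138 149 153 138 154 140 160 148 155 155 170 177 173  41   0   0   0   0
   0   0   0   0]
bar y pct [-0.0083 -0.0073 -0.0001  0.0071  0.0079]
skirt 2725 [-0.0059 -0.0002] 0.0319 zmed 0.0275 x pct [0.0241 0.0248 0.0256]
now [ 0.6459 -0.1445  0.1505] yaw 0.2291 q7 -0.566 t 8.325
shift [ 0.003 -0.008  0.17 ] turn [ 0.001 -0.001 -0.005]
```

View pics/s4.png

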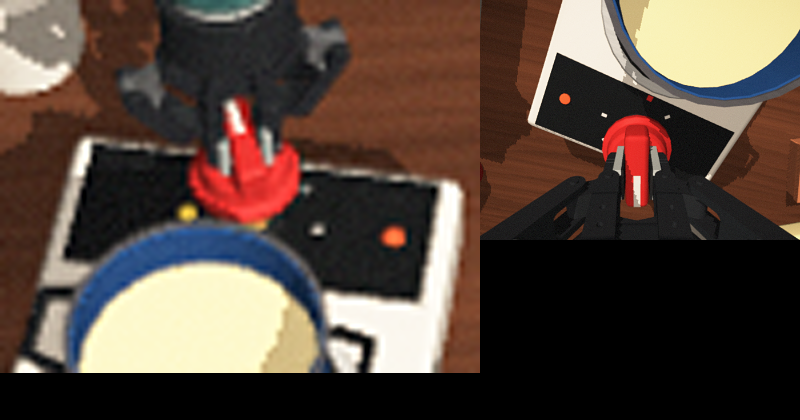

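The scene crop shows the knob held level over the deck at (245,170), pointer towards the robot and slightly right, with the brass spindle just showing behind it at (262,222).

Call:
servo_tool --pt "0.003 -0.008 0.08 0 0 0 1" --pt "0.003 -0.008 0.13 0 0 0 1" --pt "0.003 -0.008 0.16 0 0 0 1" --pt "0.003 -0.008 0.18 0 0 0 1" --pt "0.003 -0.008 0.2 0 0 0 1" --pt "0.003 -0.008 0.2 0 0 0 1"

```text
t: 9.07
tcp_pos: [0.6463, -0.1425, 0.1199]
orientation: [0.993, 0.115, -0.0, -0.0]
wrist_force: [-0.1, -0.4, -0.8]
opening: 0.0166
grasp_force: 58.9
```

Run:
```python
from h import *
s=monitor.sense();print(s["wrist_force"],s["wrist_torque"],s["opening"])
plan([0.6461,-0.1433,0.107],0.2316)
```

```text
[-0.06036696 -0.37200611 -0.77427951] [ 0.02194374 -0.00992625 -0.05052651] 0.016582234314010978
now [ 0.6463 -0.1425  0.1199] yaw 0.2301 q7 -0.545 t 9.075
shift [-0.002  0.005  0.086] turn [-0.     0.    -0.003]
```

Call:
servo_tool --pt "-0.001 0.002 0.015 0 0 0 1" --pt "-0.001 0.003 0.03 0 0 0 1" --pt "-0.001 0.003 0.045 0 0 0 1" --pt "-0.001 0.003 0.06 0 0 0 1"

```text
t: 9.57
tcp_pos: [0.6462, -0.1431, 0.1119]
orientation: [0.993, 0.115, 0.0, -0.0]
wrist_force: [-1.5, 1.1, 2.1]
opening: 0.017
grasp_force: 59.3
```

Call:
servo_tool --pt "0 0 0.01 0 0 0 1" --pt "0 0 0.02 0 0 0 1" --pt "0 0 0.02 0 0 0 1"

```text
t: 9.95
tcp_pos: [0.6459, -0.1427, 0.1071]
orientation: [0.993, 0.115, -0.001, -0.0]
wrist_force: [0.4, -0.3, -4.7]
opening: 0.0166
grasp_force: 58.7
```

Call:
servo_tool --pt "0 0 0.006 0 0 0 1" --pt "0 0 0.012 0 0 0 1" --pt "0 0 0.012 0 0 0 1"

```text
t: 10.32
tcp_pos: [0.6461, -0.1428, 0.1068]
orientation: [0.993, 0.115, -0.0, -0.0]
wrist_force: [-3.0, 2.1, 3.7]
opening: 0.0168
grasp_force: 59.8
```

Run:
```python
from h import *
s=monitor.sense();print(s["wrist_force"],s["wrist_torque"],s["opening"])
held()
plan([0.6461,-0.1433,0.107],1.372)
```

```text
[-2.96741736  2.12438205  3.70112297] [0.48579948 0.73394934 0.03619737] 0.016785166402280095
bar x pct [-0.0346 -0.0327 -0.0297  0.0219  0.0235  0.0247] top z -0.0106
[  0   0   4  70 110 107 117 126 111 124 120 127 130 119 127 138 138 132
 145 144 148 152 152 152 155 164 150 160 161 173 185 183  12   0   0   0
   0   0   0   0]
bar y pct [-0.0077 -0.007   0.0005  0.0082  0.0089]
skirt 2752 [-0.0054  0.0006] 0.0319 zmed 0.0264 x pct [0.025  0.0257 0.0261]
now [ 0.6461 -0.1428  0.1068] yaw 0.2301 q7 -0.534 t 10.375
shift [-0.001  0.003 -0.001] turn [-1.000e-03 -1.000e-03 -2.181e+00]
```

Call:
servo_tool --pt "0 0 0.01 0 0 0 1" --pt "0 0 0.02 0 0 0 1" --pt "0 0 0.02 0 0 0 1"

```text
t: 10.75
tcp_pos: [0.6462, -0.1429, 0.1066]
orientation: [0.993, 0.115, 0.001, -0.001]
wrist_force: [-7.8, 5.6, 21.8]
opening: 0.0167
grasp_force: 62.3
```

Call:
servo_tool --pt "0 0 -0.01 0 0 0 1" --pt "0 0 -0.022 0 0 0 1" --pt "0 -0.005 -0.022 0 0 -0.24 1" --pt "-0.001 -0.009 -0.022 0 0 -0.48 1" --pt "-0.003 -0.013 -0.022 0 0 -0.73 1" --pt "-0.003 -0.013 -0.022 0 0 -0.73 1"

```text
t: 11.5
tcp_pos: [0.646, -0.1414, 0.1068]
orientation: [0.954, 0.301, 0.001, 0.0]
wrist_force: [-1.5, 0.6, 3.2]
opening: 0.0166
grasp_force: 59.5
```

Home (hard stop at 22 N, no travel). Continue turning.

Call:
servo_tool --pt "0 -0.005 0 0 0 -0.24 1" --pt "-0.001 -0.009 0 0 0 -0.48 1" --pt "-0.003 -0.013 0 0 0 -0.73 1" --pt "-0.003 -0.013 0 0 0 -0.73 1"

```text
t: 12.0
tcp_pos: [0.6446, -0.1403, 0.1068]
orientation: [0.88, 0.475, 0.001, 0.001]
wrist_force: [0.3, 2.1, 2.3]
opening: 0.0168
grasp_force: 59.6
```

Call:
servo_tool --pt "0 -0.005 0 0 0 -0.24 1" --pt "-0.001 -0.009 0 0 0 -0.48 1" --pt "-0.003 -0.013 0 0 0 -0.72 1" --pt "-0.003 -0.013 0 0 0 -0.72 1"

```text
t: 12.5
tcp_pos: [0.6429, -0.1398, 0.1068]
orientation: [0.775, 0.631, 0.0, 0.001]
wrist_force: [1.6, 0.2, 2.1]
opening: 0.0167
grasp_force: 59.6
```

Run:
```python
from h import *
s=monitor.sense();print(s["wrist_force"],s["wrist_torque"],s["opening"])
knobpose(near=[.641,-.144],zt=.119,zwin=(.112,.126),rad=.045,save="w5.png")
plan([0.6419,-0.1387,0.107],1.372)
```

```text
[1.56064339 0.18363405 2.06701247] [ 0.01123987 -0.19267546 -0.00561802] 0.0166952602290197
bar centre [ 0.6408 -0.1411] mean [ 0.642  -0.1387] h 0.1173 size 0.0583 0.035 yaw rect -2.138 yaw white -1.797 c->white -1.61 4493 984
now [ 0.6429 -0.1398  0.1068] yaw 1.3666 q7 0.377 t 12.55
shift [ 0.006 -0.008 -0.001] turn [ 0.004  0.001 -0.01 ]
```

View pics/w5.png

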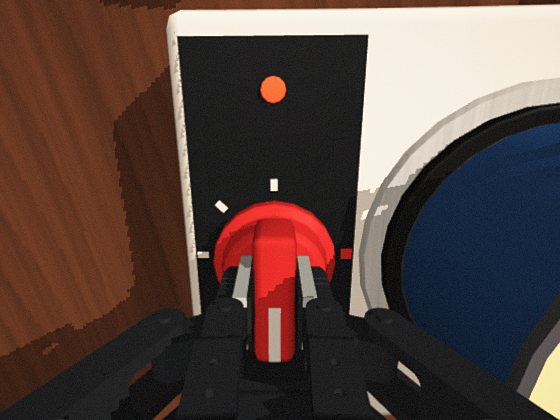

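The plate edges run vertical and the bar (col 274) lines up with the opposite tick (273,185) and orange dot (273,90), so the pointer is on the yellow dot's line. Release.

Call:
servo_tool --pt "0 0 0 0 0 0 0.1" --pt "0 0 0 0 0 0 0.1" --pt "0 0 0 0 0 0 0.1" --pt "0 0 0 0 0 0 0.1" --pt "0 0 -0.1 0 0 0 0.1" --pt "0 0 -0.3 0 0 0 0.1" --pt "0 0 -0.6 0 0 0 0.1" --pt "0 0 -0.9 0 0 0 0.1"

```text
t: 13.55
tcp_pos: [0.642, -0.1394, 0.244]
orientation: [0.774, 0.633, 0.0, 0.0]
wrist_force: [-0.3, 0.6, 0.1]
opening: 0.038
grasp_force: 0.0
```

Call:
servo_tool --pt "-0.2 0 0 0 0 0 0.1" --pt "-0.45 0 0 0 0 0 0.1" --pt "-0.45 0 0 0 0 0 0.1" --pt "-0.45 0 0 0 0 0 0.1"

```text
t: 14.05
tcp_pos: [0.6289, -0.2049, 0.2423]
orientation: [0.774, 0.633, 0.001, 0.0]
wrist_force: [0.0, -0.6, 0.2]
opening: 0.0387
grasp_force: 0.0
```

Run:
```python
from h import *
knobpose(near=[.641,-.144],zt=.119,zwin=(.116,.126),rad=.045,save="w6.png")
im,d,m,W=snap("wrist"); H,S,V=np.moveaxis(cv2.cvtColor(im,cv2.COLOR_RGB2HSV).astype(int),2,0)
k=(H>20)&(H<35)&(S>150)&(V>140); px=np.argwhere(k)[:,::-1]; P=onplane(px,m,W,.070)[:,:2]; i=np.hypot(P[:,0]-.633,P[:,1]+.183)<.012; print("yellow",P[i].mean(0).round(4),i.sum())
```

```text
bar centre [ 0.6413 -0.1444] mean [ 0.6414 -0.1432] h 0.1175 size 0.0575 0.0169 yaw rect -1.78 yaw white -1.787 c->white -1.794 1426 235
yellow [ 0.6329 -0.1848] 67
```

View pics/w6.png

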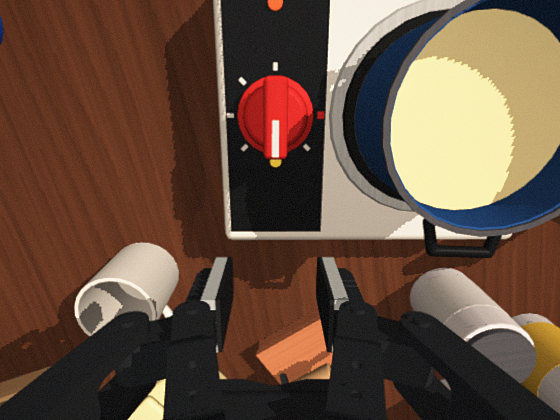

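The knob sits home at (275,115) (top measured at about 118 mm). Its white pointer lies straight over the yellow dot at (276,160), within about 0.02 rad, and the gripper is clear.

```bash
python3 -c "
from bench import env; print(env.finish_job())"
```

```text
the job is handed in; nothing more can be done
None
```

The red knob is snapped fully home on the bare spindle and its pointer is on the yellow dot (within about 0.02 rad); I let go, moved the gripper clear, and handed the job in at about 14 s without touching anything else, though no verdict came back.

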